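Sweep spacer collars through the gate of a slot magazine

TASK

Push the three loose collars across the table top with the fingertips, one at a time, through the gate into the slot of the green magazine: the brass one first, then the bare steel one, then the blue one, so that all three stand flat in a row wholly inside the slot. Only slide them, never pick one up or tip it over, and leave the red magnet, the soapstone stick and the bolt where they lie.

Things in the scene. Friction and masses are not known exactly. Their poses are not given: they have to be found in the camera images.
- magazine: Green slot magazine fixed to the table, a U of flat bar without a floor. Origin on the table midway between the rails at the gate, where the slot begins; +y points out of the gate to where the collars lie, -y into the slot. Slot 42 mm wide (x -21 to 21). Rails 8 mm thick and only 7 mm high, so a fingertip that pushes a collar near its top passes over them.
- slot_end (a point): Middle of the closed end of the slot, at table height, 124 mm from the gate (y = -124 in the magazine's frame, same axes). Behind it stands a green end block 22 mm high, 12 mm thick. Half-way along the outside of each rail is a tab with a bolt head, 10 mm high, out to x = +-51 mm.
- funnel (a point): Middle of the funnel's outer mouth, on the table, 20 mm outside the gate (y = +20 in the magazine's frame, same axes). From the gate the two rails flare outwards, 7 mm high, from 42 mm wide to about 69 mm wide here, 84 mm over all.
- brass_collar: Brass collar (a thick ring), outside diameter 36 mm, bore 14 mm, 20 mm high, about 0.13 kg, loose, standing flat on the table. Origin at the centre of its underside; z up along its axis.
- steel_collar: Bare steel (grey) collar (a thick ring), outside diameter 36 mm, bore 14 mm, 20 mm high, about 0.13 kg, loose, standing flat on the table. Origin at the centre of its underside; z up along its axis.
- blue_collar: Blue painted collar (a thick ring), outside diameter 36 mm, bore 14 mm, 20 mm high, about 0.13 kg, loose, standing flat on the table. Origin at the centre of its underside; z up along its axis.
- magnet: Bystander: red welding magnet lying flat, 60 x 120 x 18 mm, loose. Origin at the centre of its underside, y along its length.
- chalk: Bystander: white soapstone stick, 13 x 100 x 7 mm, loose, beside the slot. Origin at the centre of its underside, y along its length.
- bolt: Bystander: steel bolt lying flat, 14 x 56 x 16 mm, loose, behind the closed end of the slot. Origin at the centre of its underside, y along its length, head at +y.
There are look-alikes about, which are no part of the job. Leave any purple or turquoise look-alike of the blue_collar alone.

How it is judged:
On the way, in this order (a step that is already met when the one before it is completed fails the run):
1. the brass collar alone is in the slot (y of brass_collar in the frame of magazine between -0.125 and -0.016 m and x of brass_collar in the frame of magazine between -0.012 and 0.012 m and z of brass_collar in the frame of magazine below 0.005 m and angle between brass_collar's own z axis and vertical below 0.15 rad and not (y of steel_collar in the frame of magazine between -0.125 and -0.016 m and x of steel_collar in the frame of magazine between -0.012 and 0.012 m and z of steel_collar in the frame of magazine below 0.005 m and angle between steel_collar's own z axis and vertical below 0.15 rad) and not (y of blue_collar in the frame of magazine between -0.125 and -0.016 m and x of blue_collar in the frame of magazine between -0.012 and 0.012 m and z of blue_collar in the frame of magazine below 0.005 m and angle between blue_collar's own z axis and vertical below 0.15 rad)), for 0.2 s.
2. the steel collar is in behind the brass one, the blue one still out (y of brass_collar in the frame of magazine between -0.125 and -0.016 m and x of brass_collar in the frame of magazine between -0.012 and 0.012 m and z of each of brass_collar, steel_collar in the frame of magazine below 0.005 m and angle between each of brass_collar, steel_collar's own z axis and vertical below 0.15 rad and y of steel_collar in the frame of magazine between -0.125 and -0.016 m and x of steel_collar in the frame of magazine between -0.012 and 0.012 m and not (y of blue_collar in the frame of magazine between -0.125 and -0.016 m and x of blue_collar in the frame of magazine between -0.012 and 0.012 m and z of blue_collar in the frame of magazine below 0.005 m and angle between blue_collar's own z axis and vertical below 0.15 rad)), for 0.2 s.
3. the blue collar is in as well (y of brass_collar in the frame of magazine between -0.125 and -0.016 m and x of brass_collar in the frame of magazine between -0.012 and 0.012 m and z of each of brass_collar, steel_collar, blue_collar in the frame of magazine below 0.005 m and angle between each of brass_collar, steel_collar, blue_collar's own z axis and vertical below 0.15 rad and y of steel_collar in the frame of magazine between -0.125 and -0.016 m and x of steel_collar in the frame of magazine between -0.012 and 0.012 m and y of blue_collar in the frame of magazine between -0.125 and -0.016 m and x of blue_collar in the frame of magazine between -0.012 and 0.012 m), for 0.2 s.
At the end, for the whole second after the job is handed in: All three collars stand flat (within 0.15 rad) on the table and at rest in the slot, wholly past the gate (centre at least 16 mm inside it, so at most 2 mm of the rim sticks out); magnet, soapstone and bolt are within 20 mm of where they were (all of step 3 and linear speed of each of brass_collar, steel_collar, blue_collar below 0.01 m/s and distance of each of magnet, chalk, bolt from where it was at the start of the episode below 0.02 m); the robot touches nothing.
It fails at once if the steel collar entered the slot before the brass one ((y of steel_collar in the frame of magazine between -0.125 and -0.016 m and x of steel_collar in the frame of magazine between -0.012 and 0.012 m and z of steel_collar in the frame of magazine below 0.005 m and angle between steel_collar's own z axis and vertical below 0.15 rad) and y of brass_collar in the frame of magazine above -0.012 m).
It fails at once if the blue collar entered the slot before the steel one ((y of blue_collar in the frame of magazine between -0.125 and -0.016 m and x of blue_collar in the frame of magazine between -0.012 and 0.012 m and z of blue_collar in the frame of magazine below 0.005 m and angle between blue_collar's own z axis and vertical below 0.15 rad) and y of steel_collar in the frame of magazine above -0.012 m).
It fails at once if a collar was lifted more than 6 mm or tipped over (height (world z) of any of brass_collar, steel_collar, blue_collar above 0.006 m or angle between any of brass_collar, steel_collar, blue_collar's own z axis and vertical above 0.6 rad).
It fails at once if the magnet, the soapstone or the bolt was moved 20 mm or more (distance of any of magnet, chalk, bolt from where it was at the start of the episode above 0.02 m).
It also fails if it takes over 69 s, if anything falls off the work surface, if the arm or the gripper's body presses on something with over 40 N, if the wrist force passes 120 N, or if a joint passes its speed limit or range.

ROBOT

A 6-joint arm with a two-finger parallel gripper is mounted at the origin on a cart in front of the work surface, level with it; the furniture and walls round the work are solid. World frame = base frame: x ahead of the robot, y to its left, z up, the work surface at z = 0. Lengths are in m, angles in rad, forces in N, time in s.
With the tool pointing down it reaches from about 0.325 to 0.85 m from the base axis. Payload 4.4 kg.
Tool frame: the origin (TCP) lies on the centre line of the jaws, within the pads' length; the fingertips stand 17 mm ahead of it and the grasp point (between the pads) lies 2 mm behind it; z points along the fingers, y is the line along which they close (so a half turn about z gives the same grasp; the last joint's range is limited). The gripper opens to 94 mm and grips with 3 to 60 N. Pads are 16 mm wide; open, the fingers measure 119 mm over their backs; the gripper's body (75 mm by 177 mm) begins 78 mm behind the grasp point.
Start: joints at [-1.419, 0.207, 1.542, -0, 1.393, -0.15], TCP at [0.171, -0.549, 0.222] pointing down, gripper open.
Joint ranges: [-2.73, 2.73], [-0.86, 2.22], [0.23, 2.46], [-1.11, 4.25], [0.08, 2.63], [-2.82, 2.82]. Speed limits (rad/s): [2.79, 2.79, 3.14, 3.14, 3.14, 3.14].

INTERFACE

Orientations are given as a rotation vector (axis times angle).
In Python, from plant import arm gives the robot as it stands. The module is installed in compiled form; this text tells all that it offers.
- The arm moves only by the shell command python3 -m crank 'ROWS' [OPENING] [FORCE]. ROWS is JSON, a list of rows, each a list of 2 entries, a list of its own where there are three numbers: the shift along the tool's x, y, z scaled (see below), then the turn about the tool's z scaled (see below). In form: [[[x, y, z], twist], ...]. A call has 1 to 5 rows; each row is the pose to reach, as a shift and turn from the pose commanded when the call began, along the tool's axes at that moment; what a row does not reach only later rows make up. The controller multiplies each number of a shift by 0.4 m and each number of a turn by 1.5 rad. A row lasts 1/10 s, in which the tool goes at most 50 mm and 8.59 degrees, less where a joint would pass 70% of its speed; a pose out of reach is approached as far as the arm can. A call with a number of a shift or a turn outside -1 to 1 is refused whole. A call with a gripper value outside its range is refused whole. OPENING is the closure, from 0 (fully open) to 1 (shut), set as the call begins (- or left out, the last holds). The fingers move at their own pace and stop on an object; FORCE is the grip in N (left out, the last holds). Time passes only in rows, so rows that repeat a pose let the fingers close. It gives the time, the measured TCP pose, the force, the opening and the grip force at its end, in the units of the state.
- arm.get_state(): the state, without advancing time (a new reading comes with each control period).
- arm.capture(name): name is "side" or "top"; returns the picture (400x640x3 uint8, blue, green, red); there is no depth.
- arm.calibration(name): a dict with "fx", "fy", "cx", "cy" (pixels), "eye" and "orientation" of the camera in the world. Camera axes: x right, y up, looking along -z (the intrinsics and any distortion apply to the point x, -y, -z); pixel columns grow to the right and rows downward; lengths in m; the calibration is good to about 2 mm. A picture is of the moment at which its call begins. calibration takes no time and is no camera call.
- arm.hand_in(): hands the job in; it is judged then, once.
The state is a dict: "clock": time; "joint_pos": joint angles; "qvel": joint speeds; "joint_efforts": joint torques, N m; "ee_pos": TCP position; "eef_rot": TCP orientation; "ft_force": force on the tool from outside, world axes, zero at the start; "ft_torque": the same for the moment, N m; "width": finger opening in m; "gripper_force": force on a finger pad.
Only numpy, scipy, OpenCV 4.12 (cv2) and the standard library are available. Lean on these libraries where they do the work, as an engineer would, in place of code of your own. Each camera call takes 0.05 s, during which the arm holds its last target. There are 200 camera calls.

## Working session

There is one attempt and no reset: what is moved stays moved. The work goes in short steps, Python scripts to look and compute and a shell command to move; the robot and the scene stay as the last step left them, time stands still between calls to the robot, and variables do not carry over. Pictures are saved under pics/ and viewed, at most 10 in all, crops included, and the job is handed in when it is done.

```bash
mkdir -p pics; python3 - <<'E'
from plant import arm
import cv2
for n in("top","side"):
    cv2.imwrite(f"pics/{n}0.png",arm.capture(n)); print(n,arm.calibration(n))
print(arm.get_state())
E
```

```text
top {'fx': 435.0770798630274, 'fy': 435.0770798630274, 'cx': 325.92717170165486, 'cy': 199.5324080925478, 'eye': array([0.50277522, 0.11348366, 0.98874042]), 'orientation': array([ 0.01243219, -0.05479196, -1.58196191])}
side {'fx': 467.5022822745101, 'fy': 467.5022822745101, 'cx': 315.5064853019158, 'cy': 199.59621298997976, 'eye': array([0.07638035, 0.77879977, 0.52165595]), 'orientation': array([ 0.39229995, -1.31847454, -2.23424775])}
{'clock': 0.1, 'joint_pos': array([-1.41951146e+00,  2.07361422e-01,  1.54277762e+00, -2.73049407e-05,
        1.39348478e+00, -1.50502906e-01]), 'qvel': array([ 0.00015718, -0.00240283, -0.00479417,  0.00254847, -0.00076955,
       -0.00103316]), 'joint_efforts': array([ 5.36757107e-04, -3.71861708e+01, -2.82292020e+01,  7.00986246e-02,
        3.11067374e-02, -5.36207460e-05]), 'ee_pos': array([ 0.1707815 , -0.54834092,  0.22140763]), 'eef_rot': array([-3.10388584e+00, -4.71952434e-01,  4.34296956e-05]), 'ft_force': array([ 0.26204043, -0.48238715,  0.37711994]), 'ft_torque': array([-0.04426625, -0.03205803,  0.04822336]), 'gripper_force': 0.0, 'width': 0.09393465931691317}
```

View pics/top0.png

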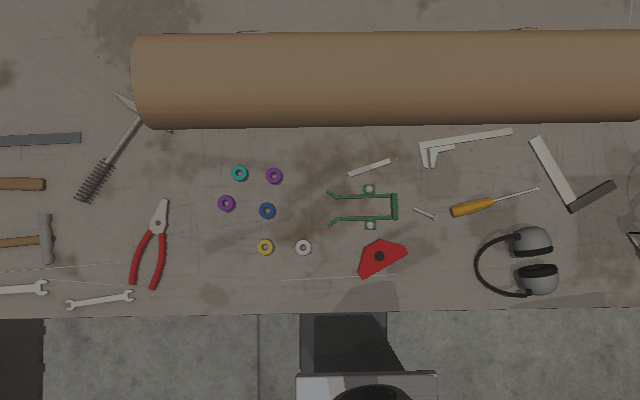

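View pics/side0.png

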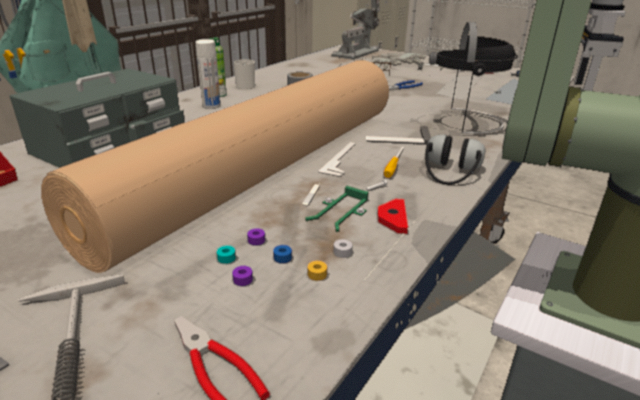

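The top view shows brass at (265,247), steel at (303,247) and blue at (267,211). The magazine's gate is near column 337 and its closed end near column 395. The chalk is at (370,167), the bolt at (424,213) and the magnet at (381,257). The side view agrees.

```bash
cat > h.py <<'E'
from plant import arm
import cv2, numpy as np
from scipy.spatial.transform import Rotation as R
def cast(n,u,v,z):
    c=arm.calibration(n); d=R.from_rotvec(c["orientation"]).apply([(u-c["cx"])/c["fx"],-(v-c["cy"])/c["fy"],-1])
    e=c["eye"]; return (e+d*(z-e[2])/d[2])[:2]
def proj(n,p):
    c=arm.calibration(n); q=R.from_rotvec(c["orientation"]).inv().apply(np.array(p)-c["eye"])
    return c["cx"]+c["fx"]*q[0]/-q[2], c["cy"]-c["fy"]*q[1]/-q[2]
def blob(img,n,lo,hi,near,z,r=22):
    h=cv2.cvtColor(img,cv2.COLOR_BGR2HSV); m=cv2.inRange(h,np.array(lo),np.array(hi))
    k=np.zeros_like(m); cv2.circle(k,(int(near[0]),int(near[1])),r,255,-1); m&=k
    cs=cv2.findContours(m,cv2.RETR_EXTERNAL,cv2.CHAIN_APPROX_NONE)[0]
    if not cs: return None
    c=max(cs,key=cv2.contourArea); (u,v),_,_=cv2.minAreaRect(c); return cast(n,u,v,z),(u,v),cv2.contourArea(c)
COL=dict(brass=([15,110,60],[32,255,255]),steel=([0,0,125],[180,40,255]),blue=([100,90,40],[118,255,255]))
E
python3 - <<'E'
from h import *
T=cv2.imread("pics/top0.png");S=cv2.imread("pics/side0.png")
for k,p,s in(("brass",(265,247),(317,270)),("steel",(303,247),(343,248)),("blue",(267,211),(283,254))):
    print(k,blob(T,"top",*COL[k],p,.010,16),blob(S,"side",*COL[k],s,.010,16))
h=cv2.cvtColor(T,cv2.COLOR_BGR2HSV);m=cv2.inRange(h,np.array([55,70,30]),np.array([85,255,255]));m[:, :310]=0;m[:,410:]=0;m[:170]=0;m[240:]=0
print("green cols",[(u,np.flatnonzero(m[:,u]).tolist()) for u in range(326,400,6)])
for r in(120,126,130,308):print(r,cast("top",300,r,0))
c=cv2.resize(T[150:290,210:450],None,fx=3.3,fy=3.3,interpolation=cv2.INTER_CUBIC);cv2.imwrite("pics/c1.png",c)
E
```

```text
brass (array([0.44098386, 0.22538822]), (264.5, 246.5), 181.0) (array([0.44291223, 0.22633477]), (316.5, 270.0), 316.5)
steel (array([0.43869598, 0.14061838]), (302.5, 247.0), 150.5) (array([0.42999419, 0.1437528 ]), (346.70770263671875, 250.26153564453125), 305.0)
blue (array([0.522452 , 0.2204249]), (266.5, 210.0), 171.0) (array([0.52264989, 0.22146647]), (282.5, 253.5), 246.0)
green cols [(326, []), (332, [193, 194, 195, 220, 221, 222, 223]), (338, [196, 197, 198, 218, 219, 220]), (344, [195, 196, 197, 218, 219, 220]), (350, [195, 196, 197, 217, 218, 219]), (356, [195, 196, 197, 217, 218, 219]), (362, [195, 196, 197, 217, 218, 219]), (368, [193, 194, 195, 196, 197, 217, 218, 219, 220, 221, 229]), (374, [195, 196, 217, 218, 219, 220, 221, 222, 223, 226, 227, 228]), (380, [194, 195, 196, 216, 217, 218]), (386, [194, 195, 196, 216, 217, 218]), (392, [194, 195, 196, 197, 198, 199, 200, 201, 202, 203, 204, 205, 206, 207, 208]), (398, [])]
120 [0.72782264 0.1437747 ]
126 [0.71397157 0.14390702]
130 [0.70474669 0.14399514]
308 [0.30152017 0.14784714]
```

View pics/c1.png

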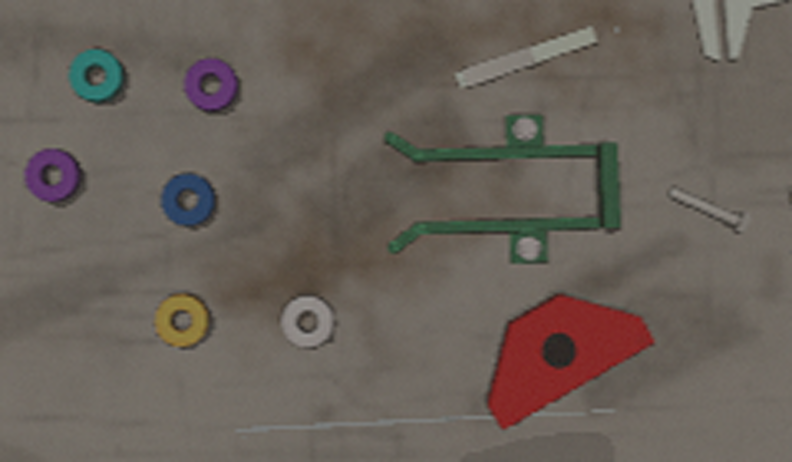

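The crop gives the gate at about px (336.7, 207.7) and the inner end at about (391, 205.8), with the collars as measured. The magnet is clear of all paths. Next I compute the frame and targets.

```bash
cat >> h.py <<'E'
G=cast("top",336.7,207.7,.007); En=cast("top",391,205.8,.007)
ay=(G-En)/np.linalg.norm(G-En); ax=np.array([ay[1],-ay[0]])
def mag(p): return np.round(1e3*np.array([(p-G)@ax,(p-G)@ay]),1)
def world(x,y): return G+ax*x+ay*y
def yaw(): 
    x=R.from_rotvec(arm.get_state()["eef_rot"]).apply([1,0,0]); return np.arctan2(x[1],x[0])
def go(p,z,psi,rel=None):
    """tool-frame scaled shift and twist to world p,z,yaw psi, from current pose or from rel=(p,z,psi)"""
    s=arm.get_state(); q,zz,a=rel if rel else (s["ee_pos"][:2],s["ee_pos"][2],yaw())
    d=np.array(p)-q; c,n=np.cos(a),np.sin(a)
    print("row",np.round(np.array([d@[c,n],d@[n,-c],zz-z])/.4,3),"twist",round(-((psi-a+np.pi)%(2*np.pi)-np.pi)/1.5,3),"dist",np.linalg.norm(d).round(3))
E
python3 - <<'E'
from h import *
print("G",G,"len",np.linalg.norm(G-En),"ay",ay,"ang",np.arctan2(ay[1],ay[0]))
P=dict(brass=np.array([.441,.2255]),steel=np.array([.4387,.1406]),blue=np.array([.5224,.2208]))
A=world(0,62); print("A",A)
for k in P: print(k,mag(P[k]))
for k in("brass","steel"):
    d=(A-P[k]);L=np.linalg.norm(d);d/=L;psi=np.arctan2(-d[1],-d[0]);b=P[k]-d*.045;print(k,"psi",psi,"start tcp",b,"L",L)
    if k=="brass": go(b,.10,psi)
E
```

```text
G [0.52587358 0.06266638] len 0.12330633732360749 ay [-0.02347933  0.99972432] ang 1.5942778139137836
A [-0.92984484 62.04557438]
brass [-81.  164.8]
steel [-85.3  80. ]
blue [  0.2 158.2]
brass psi -1.5486252079855525 start tcp [0.44199762 0.18051106] L 61.83527158193889
row [ 1.189 -1.538  0.304] twist 1.234 dist 0.778
steel psi -1.5486927403138477 start tcp [0.43969458 0.09561099] L 61.920099867936166
```

```bash
sed -i 's/return G+ax\*x+ay\*y/return G+(ax*x+ay*y)*1e-3/' h.py; python3 - <<'E'
from h import *
A=world(0,62); print("A",A); k=np.array([.441,.2255])
d=(A-k);L=np.linalg.norm(d);d/=L;psi=np.arctan2(-d[1],-d[0]);b=k-d*.05;print("psi",psi,"b",b,"L",L)
y=yaw(); w=np.array([.47,-.25]); go(w,.22,y+.75); go(b,.10,psi,(w,.22,y+.75))
E
```

```text
A [0.52441786 0.12464929]
psi 2.2618695613837883 b [0.40913177 0.26402812] L 0.13087935544140633
row [ 0.936 -0.49   0.004] twist -0.5 dist 0.423
row [ 1.04 -0.77  0.3 ] twist -0.807 dist 0.518
```

```bash
python3 -m crank '[[[0.55,-0.1,0],-0.5],[[0.55,-0.1,0],-0.5],[[0.55,-0.1,0],-0.5],[[0.55,-0.1,0],-0.5],[[0.55,-0.1,0],-0.5]]' 0.766 20; python3 - <<'E'
from h import *
psi=2.262; y=yaw(); w=np.array([.46,-.15]); go(w,.22,y+.6); go([.409,.264],.10,psi,(w,.22,y+.6))
E
```

```text
clock: 0.6
ee_pos: [0.372, -0.4427, 0.2219]
eef_rot: [-2.709, -1.589, -0.002]
ft_force: [-0.2, -1.1, 0.2]
width: 0.0576
gripper_force: 0.0
row [ 0.746 -0.165  0.005] twist -0.4 dist 0.306
row [ 1.042 -0.033  0.3  ] twist -0.4 dist 0.417
```

```bash
python3 -m crank '[[[0.75,-0.16,0],-0.4],[[0.75,-0.16,0],-0.4],[[0.75,-0.16,0],-0.4],[[0.75,-0.16,0],-0.4],[[0.75,-0.16,0],-0.4]]' ; python3 -m crank '[[[0.4,0,0],-0.4],[[0.4,0,0],-0.4],[[0.4,0,0],-0.4],[[0.4,0,0],-0.4],[[0.4,0,0],-0.4]]'; python3 - <<'E'
from h import *
go([.409,.264],.10,2.262)
E
```

```text
clock: 1.1
ee_pos: [0.445, -0.2051, 0.222]
eef_rot: [-2.127, -2.311, -0.0]
ft_force: [0.6, 0.2, 0.5]
width: 0.0225
gripper_force: 0.0
clock: 1.6
ee_pos: [0.4315, -0.0458, 0.2221]
eef_rot: [-1.346, -2.838, 0.0]
ft_force: [-0.2, 0.3, 0.7]
width: 0.0221
gripper_force: 0.0
row [0.635 0.446 0.305] twist -0.004 dist 0.311
```

```bash
python3 -m crank '[[[0.64,0.445,0.3],0],[[0.64,0.445,0.3],0],[[0.64,0.445,0.3],0],[[0.64,0.445,0.3],0],[[0.64,0.445,0.3],0]]'; python3 -m crank '[[[0.1,0.1,0],0],[[0.1,0.1,0],0],[[0.1,0.1,0],0],[[0.1,0.1,0],0]]'; python3 - <<'E'
from h import *
T=arm.capture("top");print(blob(T,"top",*COL["brass"],(264,246),.01,16))
go([.409,.264],.027,2.262); cv2.imwrite("pics/t1.png",T[120:320,160:440])
E
```

```text
clock: 2.1
ee_pos: [0.4155, 0.1855, 0.132]
eef_rot: [1.36, 2.831, 0.0]
ft_force: [0.3, -0.7, 0.2]
width: 0.0222
gripper_force: 0.0
clock: 2.5
ee_pos: [0.4214, 0.2397, 0.1325]
eef_rot: [1.356, 2.834, -0.002]
ft_force: [-0.1, 1.3, -0.8]
width: 0.0218
gripper_force: 0.0
(array([0.44098386, 0.22538822]), (264.5, 246.5), 182.0)
row [0.067 0.015 0.264] twist -0.009 dist 0.027
```

```bash
python3 -m crank '[[[0.068,0.015,0],0],[[0.068,0.015,0.1],0],[[0.068,0.015,0.2],0],[[0.068,0.015,0.264],0],[[0.068,0.015,0.264],0]]'; python3 - <<'E'
from h import *
print(arm.get_state()["ee_pos"],yaw())
T=arm.capture("side");print(blob(T,"side",*COL["brass"],(316,270),.01,16)); cv2.imwrite("pics/s1.png",T[140:340,200:440])
p=world(0,62);d=np.array([-np.cos(2.262),-np.sin(2.262)])
go(p-d*.022,.027,2.262)
E
```

```text
clock: 3.05
ee_pos: [0.4053, 0.2628, 0.0237]
eef_rot: [-1.354, -2.828, 0.011]
ft_force: [-0.2, 0.4, -0.4]
width: 0.0217
gripper_force: 0.0
[0.40531385 0.26282964 0.02374341] 2.2483453967548774
(array([0.4363796 , 0.22176184]), (321.0, 270.0), 179.0)
row [-0.4    0.009 -0.003] twist -0.009 dist 0.16
```

View pics/s1.png

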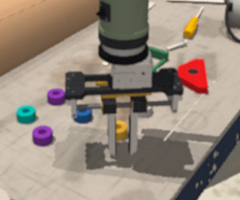

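The fingers straddle the far side of brass, which sits between the tips. Now I push it toward the axis.

```bash
python3 -m crank '[[[-0.03,0.008,-0.003],-0.008],[[-0.06,0.008,-0.003],-0.008],[[-0.08,0.008,-0.003],-0.008],[[-0.1,0.008,-0.003],-0.008],[[-0.12,0.008,-0.003],-0.008]]'; python3 -m crank '[[[-0.03,0,0],0],[[-0.06,0,0],0],[[-0.09,0,0],0],[[-0.12,0,0],0],[[-0.14,0,0],0]]'; python3 - <<'E'
from h import *
T=arm.capture("top");p=arm.get_state()["ee_pos"];print(p)
d=np.array([-np.cos(2.262),-np.sin(2.262)]);q=p[:2]+.022*d; u=proj("top",[*q,.01]);print(q,u,blob(T,"top",*COL["brass"],u,.01,22))
go(world(0,62)-d*.022,.027,2.262)
S=arm.capture("side");u=proj("side",[*q,.01]);print(u,blob(S,"side",*COL["brass"],u,.01,22))
E
```

```text
clock: 3.6
ee_pos: [0.4417, 0.2303, 0.0289]
eef_rot: [1.336, 2.843, 0.001]
ft_force: [-0.6, 0.7, 0.2]
width: 0.0218
gripper_force: 0.8
clock: 4.1
ee_pos: [0.4778, 0.1867, 0.0282]
eef_rot: [1.336, 2.843, -0.0]
ft_force: [-1.4, 1.0, 1.2]
width: 0.0224
gripper_force: 0.9
[0.4786028  0.18603993 0.02831338]
[0.49262703 0.16908938] (np.float64(289.55341995205106), np.float64(223.0363101621398)) None
row [-0.136 -0.01   0.003] twist 0.0 dist 0.055
(np.float64(311.74489828379944), np.float64(245.6283791773994)) (array([0.49074299, 0.16928116]), (312.5, 246.0), 174.5)
```

```bash
python3 -m crank '[[[-0.03,-0.003,0],0],[[-0.06,-0.006,0],0],[[-0.09,-0.009,0],0],[[-0.115,-0.01,0],0],[[-0.136,-0.01,0],0]]'; python3 -m crank '[[[0.03,0,0],0],[[0.07,0,0],0],[[0.07,0,0],0]]'; python3 - <<'E'
from h import *
S=arm.capture("side");q=world(0,62);u=proj("side",[*q,.01]);b=blob(S,"side",*COL["brass"],u,.01,22);print(u,b,mag(b[0]))
T=arm.capture("top");u=proj("top",[*q,.01]);b=blob(T,"top",*COL["brass"],u,.01,22);print(b and mag(b[0]))
go(world(0,112),.028,1.594)
E
```

```text
clock: 4.7
ee_pos: [0.5092, 0.1423, 0.0282]
eef_rot: [-1.336, -2.843, 0.0]
ft_force: [-0.5, 0.0, -0.7]
width: 0.0217
gripper_force: 0.4
clock: 5.0
ee_pos: [0.4881, 0.1666, 0.0278]
eef_rot: [-1.33, -2.843, 0.001]
ft_force: [0.1, 0.1, -0.1]
width: 0.022
gripper_force: 0.0
(np.float64(311.2788979652461), np.float64(230.09967049177857)) (array([0.51992226, 0.12329628]), (313.5, 230.5), 168.0) [-4.5 60.8]
[ 2.  46.7]
row [-0.037  0.078  0.001] twist 0.448 dist 0.035
```

```bash
python3 -m crank '[[[-0.01,0.06,0],0.1],[[-0.03,0.078,0],0.2],[[-0.037,0.078,0],0.3],[[-0.037,0.078,0],0.4],[[-0.037,0.078,0],0.448]]';python3 -m crank '[[[0,0,0],0]]'; python3 - <<'E'
from h import *
S=arm.capture("side");q=world(0,62);u=proj("side",[*q,.01]);b=blob(S,"side",*COL["brass"],u,.01,22);print(u,b,mag(b[0]))
print(yaw());go(world(0,112),.028,1.594);go(world(-2,-78),.028,1.594)
cv2.imwrite("pics/s2.png",cv2.resize(S[140:340,200:440],None,fx=2,fy=2))
E
```

```text
clock: 5.6
ee_pos: [0.5244, 0.1736, 0.0283]
eef_rot: [2.202, 2.24, 0.0]
ft_force: [-0.8, 0.1, 0.3]
width: 0.0218
gripper_force: 0.0
clock: 5.7
ee_pos: [0.5242, 0.1736, 0.0283]
eef_rot: [2.197, 2.245, 0.0]
ft_force: [0.2, -0.3, 0.5]
width: 0.0223
gripper_force: 0.0
(np.float64(311.2788979652461), np.float64(230.09967049177857)) (array([0.51909977, 0.1227172 ]), (314.0, 230.5), 150.5) [-5.4 60.2]
1.5938569932271671
row [ 0.003 -0.002  0.001] twist -0.0 dist 0.001
row [-0.472 -0.007  0.001] twist -0.0 dist 0.189
```

View pics/s2.png

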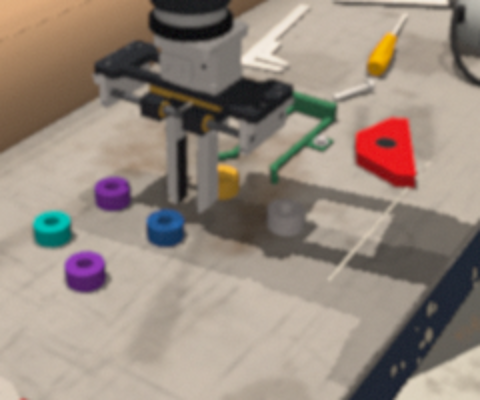

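Brass stands in front of the fingertips, in line with the gate. I push it in.

```bash
python3 -m crank '[[[-0.035,-0.002,0],0],[[-0.065,-0.002,0],0],[[-0.09,-0.002,0],0],[[-0.115,-0.002,0],0],[[-0.14,-0.002,0],0]]'; python3 -m crank '[[[-0.03,0,0],0],[[-0.06,0,0],0],[[-0.09,0,0],0],[[-0.12,0,0],0],[[-0.14,0,0],0]]'; python3 - <<'E'
from h import *
p=arm.get_state()["ee_pos"];m=mag(p[:2]);print(m)
q=world(0,m[1]-22);S=arm.capture("side");u=proj("side",[*q,.01]);b=blob(S,"side",*COL["brass"],u,.01,22);print(u,b,b and mag(b[0]))
go(world(0,-78),.028,1.594)
E
```

```text
clock: 6.25
ee_pos: [0.5245, 0.1163, 0.0283]
eef_rot: [-2.198, -2.244, -0.0]
ft_force: [-1.1, 1.4, -0.5]
width: 0.0216
gripper_force: 0.4
clock: 6.75
ee_pos: [0.5257, 0.0602, 0.0283]
eef_rot: [2.199, 2.244, -0.0]
ft_force: [0.0, 0.3, 0.1]
width: 0.0223
gripper_force: 0.4
[-0.2 -2.5]
(np.float64(333.3627129146314), np.float64(211.93687390451822)) (array([0.53607492, 0.05044376]), (326.5, 213.0), 50.5) [  9.9 -12.5]
row [-0.187  0.001  0.001] twist -0.002 dist 0.075
```

```bash
python3 -m crank '[[[-0.025,0,0],0],[[-0.05,0,0],0],[[-0.075,0,0],0],[[-0.1,0,0],0],[[-0.125,0,0],0]]'; python3 -m crank '[[[-0.025,0,0],0],[[-0.045,0,0],0],[[-0.06,0,0],0]]'; python3 -m crank '[[[0.08,0,-0.05],0],[[0.12,0,-0.2],0],[[0.2,0,-0.3],0],[[0.3,0,-0.3],0],[[0.3,0,-0.3],0]]'; python3 - <<'E'
from h import *
S=arm.capture("side");T=arm.capture("top")
q=world(0,-95)
for n,I in(("side",S),("top",T)):
    b=blob(I,n,*COL["brass"],proj(n,[*q,.01]),.01,25);print(n,b and (b,mag(b[0])))
cv2.imwrite("pics/s3.png",cv2.resize(S[140:300,220:440],None,fx=2.5,fy=2.5))
print(arm.get_state()["ee_pos"])
E
```

```text
clock: 7.3
ee_pos: [0.5268, 0.0106, 0.0283]
eef_rot: [2.198, 2.245, 0.0]
ft_force: [-0.3, 0.6, 0.1]
width: 0.0219
gripper_force: 0.5
clock: 7.6
ee_pos: [0.5273, -0.0134, 0.0283]
eef_rot: [-2.199, -2.244, -0.0]
ft_force: [-0.2, 1.2, 0.6]
width: 0.0219
gripper_force: 0.5
clock: 8.1
ee_pos: [0.5267, 0.1115, 0.1518]
eef_rot: [2.189, 2.248, 0.01]
ft_force: [0.1, -0.1, -0.1]
width: 0.0222
gripper_force: 0.0
side ((array([ 0.52877567, -0.036152  ]), (350.0, 198.0), 187.0), array([  0.6, -98.9]))
top ((array([ 0.52737833, -0.03622883]), (380.5, 206.5), 178.5), array([ -0.8, -98.9]))
[0.52461071 0.10777167 0.14842159]
```

View pics/s3.png

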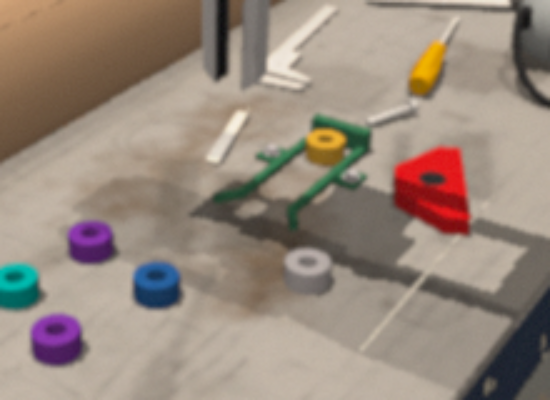

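Brass is in the slot at about (0, -99) mm and the other collars haven't moved. Steel is next.

```bash
python3 - <<'E'
from h import *
k=np.array([.4387,.1406]);A=world(0,62);d=A-k;L=np.linalg.norm(d);d/=L;psi=np.arctan2(-d[1],-d[0]);b=k-d*.05;print(psi,b,L);go(b,.15,psi)
E
```

```text
2.957613074516129 [0.38954383 0.14974717] 0.08718931619156374
row [ 0.113 -0.335 -0.004] twist -0.909 dist 0.141
```

```bash
python3 -m crank '[[[0.11,-0.08,0],-0.1],[[0.11,-0.16,0],-0.2],[[0.11,-0.24,0],-0.3],[[0.11,-0.335,0],-0.4],[[0.11,-0.335,0],-0.5]]'; python3 -m crank '[[[0,0,0],-0.1],[[0,0,0],-0.2],[[0,0,0],-0.3],[[0,0,0],-0.41],[[0,0,0],-0.41]]';python3 - <<'E'
from h import *
go([.3895,.1497],.028,2.958)
E
```

```text
clock: 8.7
ee_pos: [0.3834, 0.1468, 0.145]
eef_rot: [-1.212, -2.89, 0.008]
ft_force: [-0.5, -0.4, -0.8]
width: 0.022
gripper_force: 0.0
clock: 9.2
ee_pos: [0.3891, 0.147, 0.1469]
eef_rot: [-0.292, -3.125, 0.002]
ft_force: [-0.4, -0.3, -0.0]
width: 0.0221
gripper_force: 0.0
row [0.    0.007 0.297] twist -0.002 dist 0.003
```

```bash
python3 -m crank '[[[0,0.007,0.1],0],[[0,0.007,0.2],0],[[0,0.007,0.27],0],[[0,0.007,0.297],0],[[0,0.007,0.297],0]]'; python3 - <<'E'
from h import *
go([.3895,.1497],.028,2.958)
d=np.array([-np.cos(2.958),-np.sin(2.958)]);go(world(0,62)-d*.022,.028,2.958)
S=arm.capture("side");b=blob(S,"side",*COL["steel"],proj("side",[.4387,.1406,.01]),.01,16);print(b,proj("side",[.4387,.1406,.01]))
E
```

```text
clock: 9.7
ee_pos: [0.3886, 0.1504, 0.0278]
eef_rot: [-0.293, -3.123, 0.002]
ft_force: [-0.2, -0.0, 0.2]
width: 0.0217
gripper_force: 0.0
row [-0.003 -0.001 -0.001] twist -0.002 dist 0.001
row [-0.291 -0.    -0.001] twist -0.002 dist 0.116
(array([0.44050623, 0.13806136]), (343.5, 247.0), 251.0) (np.float64(343.6212481690085), np.float64(247.94279780715465))
```

```bash
python3 -m crank '[[[-0.03,0,0],0],[[-0.06,0,0],0],[[-0.085,0,0],0],[[-0.11,0,0],0],[[-0.135,0,0],0]]'; python3 -m crank '[[[-0.027,0,0],0],[[-0.054,0,0],0],[[-0.081,0,0],0],[[-0.108,0,0],0],[[-0.132,0,0],0]]';python3 -m crank '[[[-0.012,0,0],0],[[-0.022,0,0],0],[[-0.022,0,0],0],[[0.02,0,0],0],[[0.06,0,0],0]]'; python3 - <<'E'
from h import *
S=arm.capture("side");q=world(0,62);u=proj("side",[*q,.01]);b=blob(S,"side",*COL["steel"],u,.01,16);print(u,b,mag(b[0]))
go(world(0,112),.028,1.594)
cv2.imwrite("pics/s4.png",cv2.resize(S[140:300,220:440],None,fx=2.5,fy=2.5))
E
```

```text
clock: 10.25
ee_pos: [0.4446, 0.1413, 0.0298]
eef_rot: [0.29, 3.128, 0.0]
ft_force: [-1.0, 0.2, 0.8]
width: 0.0218
gripper_force: 0.7
clock: 10.75
ee_pos: [0.4964, 0.1315, 0.0294]
eef_rot: [0.29, 3.128, 0.0]
ft_force: [-1.2, 1.0, 0.3]
width: 0.0217
gripper_force: 0.6
clock: 11.25
ee_pos: [0.4717, 0.1361, 0.0295]
eef_rot: [0.29, 3.127, 0.0]
ft_force: [-0.1, -0.5, 1.6]
width: 0.0217
gripper_force: 0.0
(np.float64(311.2788979652461), np.float64(230.09967049177857)) (array([0.52978936, 0.13024331]), (307.5, 230.5), 181.5) [ 5.5 67.5]
row [-0.118  0.119  0.002] twist 0.909 dist 0.067
```

View pics/s4.png

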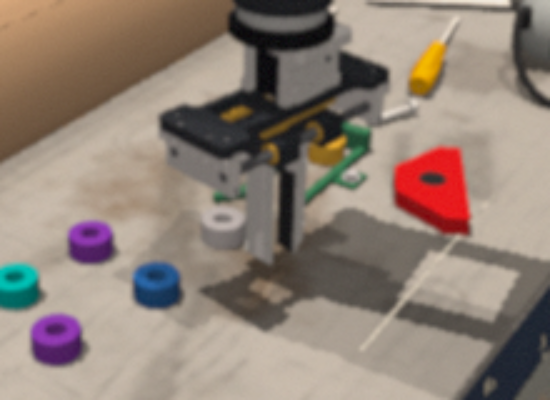

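Steel stands in front of the gate. I go over it and behind it.

```bash
python3 -m crank '[[[0,0,-0.1],0.1],[[-0.06,0.06,-0.1],0.2],[[-0.118,0.119,-0.1],0.3],[[-0.118,0.119,-0.1],0.4],[[-0.118,0.119,-0.1],0.5]]'; python3 -m crank '[[[0,0,0],0.1],[[0,0,0],0.2],[[0,0,0],0.3],[[0,0,0],0.409],[[0,0,0],0.409]]';python3 - <<'E'
from h import *
S=arm.capture("side");q=world(0,62);u=proj("side",[*q,.01]);b=blob(S,"side",*COL["steel"],u,.01,20);print(u,b,mag(b[0]))
T=arm.capture("top");b=blob(T,"top",*COL["steel"],proj("top",[*q,.01]),.01,16);print(b and (b,mag(b[0])))
go(world(2,112),.028,1.594)
E
```

```text
clock: 11.8
ee_pos: [0.5282, 0.1748, 0.0698]
eef_rot: [1.422, 2.8, 0.001]
ft_force: [-1.0, 0.2, 1.0]
width: 0.0221
gripper_force: 0.0
clock: 12.3
ee_pos: [0.5272, 0.1742, 0.0695]
eef_rot: [2.196, 2.246, 0.001]
ft_force: [0.6, 0.5, -0.1]
width: 0.0219
gripper_force: 0.0
(np.float64(311.2788979652461), np.float64(230.09967049177857)) (array([0.54451676, 0.11572534]), (305.6843566894531, 225.09548950195312), 93.5) [19.9 52.6]
((array([0.53020008, 0.11275636]), (314.5, 206.0), 1.5), array([ 5.5, 50. ]))
row [ 0.001 -0.005  0.104] twist 0.001 dist 0.002
```

```bash
python3 -m crank '[[[0,-0.003,0.05],0],[[0,-0.003,0.1],0],[[0,-0.003,0.104],0]]'; python3 -m crank '[[[-0.035,0,0],0],[[-0.065,0,0],0],[[-0.09,0,0],0],[[-0.115,0,0],0],[[-0.14,0,0],0]]'; python3 -m crank '[[[-0.028,0,0],0],[[-0.055,0,0],0],[[-0.055,0,0],0]]'; python3 - <<'E'
from h import *
S=arm.capture("side");p=arm.get_state()["ee_pos"];m=mag(p[:2]);print(m);go(world(0,-36),.028,1.594)
cv2.imwrite("pics/s5.png",cv2.resize(S[140:300,220:440],None,fx=2.5,fy=2.5))
E
```

```text
clock: 12.7
ee_pos: [0.5233, 0.1737, 0.0254]
eef_rot: [-2.192, -2.246, 0.007]
ft_force: [-0.3, 0.3, -0.2]
width: 0.0218
gripper_force: 0.0
clock: 13.2
ee_pos: [0.5277, 0.1173, 0.0287]
eef_rot: [2.196, 2.245, 0.002]
ft_force: [-0.2, 0.8, 1.4]
width: 0.0221
gripper_force: 0.7
clock: 13.5
ee_pos: [0.5275, 0.0946, 0.0279]
eef_rot: [2.198, 2.244, -0.001]
ft_force: [-0.4, 0.1, -0.9]
width: 0.0219
gripper_force: 0.0
[ 2.2 32.5]
row [-0.171 -0.005 -0.001] twist -0.001 dist 0.069
```

View pics/s5.png

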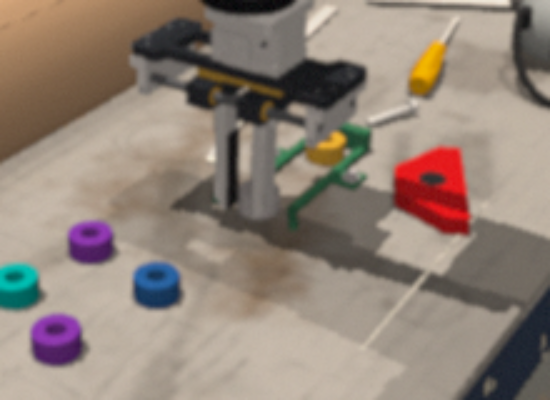

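Steel sits at the gate, hidden behind the fingers; the finger force was 0.7 N during the push. I carry on.

```bash
python3 -m crank '[[[-0.025,-0.001,0],0],[[-0.05,-0.002,0],0],[[-0.075,-0.003,0],0],[[-0.1,-0.004,0],0],[[-0.125,-0.005,0],0]]'; python3 -m crank '[[[-0.025,0,0],0],[[-0.045,0,0],0],[[-0.045,0,0],0]]'; python3 -m crank '[[[0.08,0,-0.05],0],[[0.12,0,-0.15],0],[[0.2,0,-0.15],0],[[0.3,0,-0.15],0],[[0.42,0,-0.15],0]]'; python3 - <<'E'
from h import *
S=arm.capture("side");T=arm.capture("top")
for k,q in(("brass",world(0,-99)),("steel",world(0,-58)),("blue",np.array([.5224,.2208]))):
  for n,I in(("side",S),("top",T)):
    b=blob(I,n,*COL[k],proj(n,[*q,.01]),.01,13);print(k,n,b and (b[2],mag(b[0])))
go(world(-1,158+48),.028,1.594)
cv2.imwrite("pics/s6.png",cv2.resize(S[140:300,220:440],None,fx=2.5,fy=2.5))
E
```

```text
clock: 14.05
ee_pos: [0.5264, 0.0452, 0.0278]
eef_rot: [-2.196, -2.246, 0.0]
ft_force: [-0.3, 0.5, 0.1]
width: 0.0223
gripper_force: 0.4
clock: 14.35
ee_pos: [0.5272, 0.0269, 0.0279]
eef_rot: [2.198, 2.244, -0.0]
ft_force: [0.2, 0.1, -0.8]
width: 0.0221
gripper_force: 0.0
clock: 14.85
ee_pos: [0.5237, 0.1969, 0.0887]
eef_rot: [2.197, 2.244, 0.002]
ft_force: [0.4, -0.9, -0.6]
width: 0.0218
gripper_force: 0.0
brass side (147.5, array([   1. , -104.3]))
brass top (177.5, array([ -0.8, -98.9]))
steel side (151.5, array([ 14.1, -69.8]))
steel top (153.0, array([ -0.6, -59.3]))
blue side (253.0, array([  0.5, 158.8]))
blue top None
row [ 0.169 -0.002  0.151] twist 0.004 dist 0.067
```

View pics/s6.png

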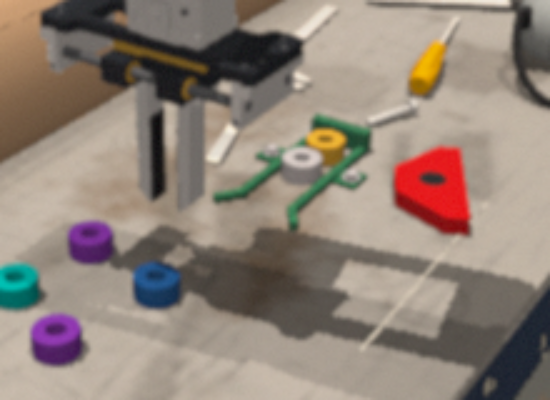

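Both are in (brass at y≈-99, steel at y≈-59). Now blue.

```bash
python3 -m crank '[[[0.1,-0.002,0],0],[[0.169,-0.002,0],0],[[0.169,-0.002,0.05],0],[[0.169,-0.002,0.12],0],[[0.169,-0.002,0.151],0]]'; python3 -m crank '[[[0,0,0],0],[[0,0,0],0]]'; python3 - <<'E'
from h import *
go(world(0,206),.028,1.594);go(world(0,-5),.028,1.594)
E
```

```text
clock: 15.45
ee_pos: [0.519, 0.2629, 0.025]
eef_rot: [-2.194, -2.246, 0.006]
ft_force: [-0.6, 0.6, -0.2]
width: 0.0221
gripper_force: 0.0
clock: 15.65
ee_pos: [0.5212, 0.2633, 0.0277]
eef_rot: [2.197, 2.246, -0.0]
ft_force: [-0.2, -0.1, 0.3]
width: 0.0221
gripper_force: 0.0
row [ 0.013 -0.    -0.001] twist -0.001 dist 0.005
row [-0.514  0.001 -0.001] twist -0.001 dist 0.206
```

```bash
python3 -m crank '[[[-0.03,0,0],0],[[-0.055,0,0],0],[[-0.08,0,0],0],[[-0.105,0,0],0],[[-0.13,0,0],0]]'; python3 -m crank '[[[-0.027,0,0],0],[[-0.054,0,0],0],[[-0.081,0,0],0],[[-0.108,0,0],0],[[-0.135,0,0],0]]';  python3 -m crank '[[[-0.027,0,0],0],[[-0.054,0,0],0],[[-0.081,0,0],0],[[-0.105,0,0],0],[[-0.12,0,0],0]]'; python3 - <<'E'
from h import *
S=arm.capture("side");p=arm.get_state()["ee_pos"];m=mag(p[:2]);print(m);go(world(0,-5),.028,1.594)
b=blob(S,"side",*COL["blue"],proj("side",[*world(0,m[1]-22),.01]),.01,16);print(b and (b[2],mag(b[0])))
E
```

```text
clock: 16.15
ee_pos: [0.5226, 0.211, 0.0282]
eef_rot: [2.197, 2.245, 0.002]
ft_force: [-0.8, 1.1, 1.5]
width: 0.0221
gripper_force: 1.1
clock: 16.65
ee_pos: [0.5232, 0.1569, 0.0274]
eef_rot: [-2.196, -2.246, 0.0]
ft_force: [0.3, 1.4, 1.4]
width: 0.0221
gripper_force: 1.2
clock: 17.15
ee_pos: [0.5243, 0.1087, 0.0274]
eef_rot: [-2.197, -2.245, 0.0]
ft_force: [0.5, 2.0, 1.6]
width: 0.0219
gripper_force: 1.1
[-0.6 45.4]
row [-0.126  0.002 -0.002] twist -0.001 dist 0.05
(41.5, array([ 9.1, 38. ]))
```

```bash
python3 -m crank '[[[-0.025,0,0],0],[[-0.05,0,0],0],[[-0.075,0.001,0],0],[[-0.1,0.002,0],0],[[-0.115,0.002,0],0]]'; python3 -m crank '[[[-0.01,0,0],0],[[-0.018,0,0],0],[[-0.018,0,0],0]]'; python3 -m crank '[[[0.08,0,-0.05],0],[[0.12,0,-0.15],0],[[0.2,0,-0.2],0],[[0.3,0,-0.2],0],[[0.42,0,-0.2],0]]'; python3 -m crank '[[[0.1,0,0],0],[[0.1,0,0],0],[[0.1,0,0],0],[[0.1,0,0],0]]';python3 - <<'E'
from h import *
S=arm.capture("side");T=arm.capture("top")
for k,q in(("brass",world(0,-99)),("steel",world(0,-62)),("blue",world(0,-25))):
  for n,I in(("side",S),("top",T)):
    b=blob(I,n,*COL[k],proj(n,[*q,.01]),.01,14);print(k,n,b and (b[2],mag(b[0])))
cv2.imwrite("pics/s7.png",cv2.resize(S[140:300,220:440],None,fx=2.5,fy=2.5))
print(arm.get_state()["ee_pos"])
E
```

```text
clock: 17.7
ee_pos: [0.5261, 0.0626, 0.0273]
eef_rot: [2.197, 2.246, -0.001]
ft_force: [-0.8, 1.2, 0.1]
width: 0.0223
gripper_force: 0.4
clock: 18.0
ee_pos: [0.5263, 0.0561, 0.0274]
eef_rot: [2.196, 2.246, -0.001]
ft_force: [0.5, 0.7, 0.3]
width: 0.022
gripper_force: 0.0
clock: 18.5
ee_pos: [0.5236, 0.2254, 0.1091]
eef_rot: [2.196, 2.243, 0.004]
ft_force: [1.0, -0.5, -0.1]
width: 0.0218
gripper_force: 0.0
clock: 18.9
ee_pos: [0.5214, 0.2636, 0.1072]
eef_rot: [2.197, 2.246, -0.002]
ft_force: [0.5, 0.3, -0.5]
width: 0.0217
gripper_force: 0.0
brass side (134.0, array([   1.2, -107. ]))
brass top (175.5, array([ -0.8, -98.9]))
steel side (148.0, array([ 16.2, -74.2]))
steel top (156.0, array([ -0.7, -63.8]))
blue side (171.0, array([  1.6, -25.7]))
blue top (164.0, array([  0.5, -27.6]))
[0.52169083 0.26316822 0.10725753]
```

View pics/s7.png

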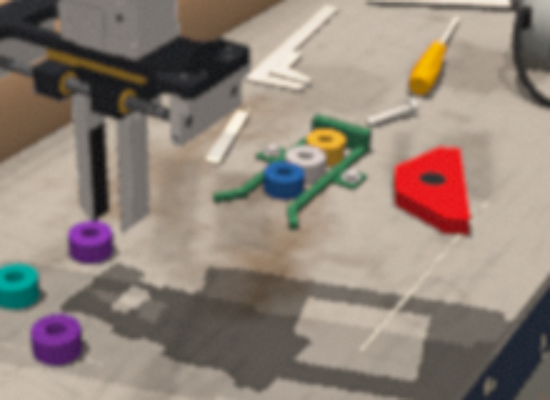

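All three stand in a row in the slot, with blue's centre about 27 mm inside the gate. The bystanders haven't moved and the gripper is clear.

```bash
python3 -c "
from plant import arm
print(arm.hand_in())"
```

```text
the job is handed in; nothing more can be done
None
```

The job is handed in: brass, steel and blue stand flat in the slot in that order at about y = -99, -64 and -27 mm, the magnet, soapstone and bolt look undisturbed in the last picture, and hand-in gave no verdict.

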